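Fish the fallen screw cap out of the board rack

TASK

A metal screw cap has fallen into one of the two narrow gaps of the wooden board rack. Reach over it with the bent rod of the wooden-handled hook tool and drag it along the gap, fully out of the rack's open end, so that it lies flat on the worktop just outside; do not touch the cap with the gripper and leave the icing tube in the other gap where it is. Finish with the hook put down on the worktop, its rod out of the rack.

Things in the scene. Friction and masses are not known exactly. Their poses are not given: they have to be found in the camera images.
- rack_mouth (a point): Point on the worktop at the open ends of the fixed brown board rack, midway between its two gaps. +y points straight out of the open ends, x across the gaps, z up. Panels 10 mm thick, 70 high, running from y = 0 to a closed end at y = -180 mm. Gaps 40 mm wide, centred at x = -25 and +25 mm, without floor or roof. A fixed pale board 135 mm high stands at x = +64 mm.
- hook_grip (a point): Centre of the hook tool's dark wooden block handle, 24 mm above its underside, on which it stands: 100 mm long (x), 26 wide (y), 48 high (z up); grasp across the width. An 8 mm steel rod leaves its +x end, axis 36 mm above the underside, and bends straight down 225 mm ahead of this point. 0.16 kg, balanced in the handle's front half.
- hook_tip (a point): Lower end of the rod's downward bend (8 mm thick), 225 mm ahead of the handle's centre along the tool's x axis, 1 mm above the level of the handle's underside. Same axes as the handle. The straight rod has 32 mm of free height below it when the tool stands on the worktop.
- cap_center (a point): Centre (half-way up, 10 mm above its underside) of the loose round metal screw cap, 36 mm in diameter and 20 mm high, about 0.06 kg, lying flat in one of the rack's two gaps, either one.
- tube_center (a point): Centre of the loose white icing tube, 116 mm long (its y axis), 30 mm wide and 20 mm high, lying lengthwise in the other gap. To be left alone.
Things that resemble listed ones, but are neither listed nor needed, are in the scene too. There is more than one size of the part that bears cap_center; the job needs the larger.

How it is judged:
On the way:
1. the hook's tip is down in the gap by the cap while the cap is still inside the rack (height (world z) of hook_tip below 0.02 m and horizontal distance between hook_tip and cap_center below 0.045 m and y of hook_tip in the frame of rack_mouth below -0.03 m and y of cap_center in the frame of rack_mouth below -0.02 m), for 0.1 s.
At the end, for the whole second after the job is handed in: The cap lies flat and still on the worktop, its centre 17 to 150 mm beyond the rack's open end and within 100 mm sideways of its middle; the hook rests on the worktop, its tip past the open end or in front of the rack; the icing tube is within 30 mm of its start (y of cap_center in the frame of rack_mouth between 0.017 and 0.15 m and x of cap_center in the frame of rack_mouth between -0.1 and 0.1 m and height (world z) of cap_center between 0.005 and 0.014 m and angle between cap_center's own z axis and vertical below 0.2 rad and linear speed of each of cap, hook below 0.02 m/s and height (world z) of hook_grip between 0.005 and 0.035 m and (y of hook_tip in the frame of rack_mouth above 0 m or x of hook_tip in the frame of rack_mouth below -0.06 m) and distance of tube_center from where it was at the start of the episode below 0.03 m); the robot touches nothing.
It fails at once if the gripper touches the cap (contact force between the fingers and cap above 0.5 N).
It fails at once if the icing tube is shifted by more than 30 mm (distance of tube_center from where it was at the start of the episode above 0.03 m).
It also fails if it takes over 42 s, if anything falls off the work surface, if the arm or the gripper's body presses on something with over 40 N, if the wrist force passes 120 N, or if a joint passes its speed limit or range.

ROBOT

A 6-joint arm with a two-finger parallel gripper is mounted at the origin on a cart in front of the work surface, level with it; the furniture and walls round the work are solid. World frame = base frame: x ahead of the robot, y to its left, z up, the work surface at z = 0. Lengths are in m, angles in rad, forces in N, time in s.
With the tool pointing down it reaches from about 0.425 to 1.125 m from the base axis. Payload 14.9 kg.
Tool frame: the origin (TCP) lies midway between the tips of the shut fingers; the grasp point (between the pads) lies 19 mm behind it; z points along the fingers, y is the line along which they close (so a half turn about z gives the same grasp; the last joint's range is limited). The gripper opens to 91 mm and grips with 3 to 60 N. Pads are 32 mm wide; open, the fingers measure 118 mm over their backs; the gripper's body (76 mm by 178 mm) begins 60 mm behind the grasp point.
Start: joints at [1.22, 0.379, 1.734, -0, 1.028, -0.033], TCP at [0.219, 0.665, 0.214] pointing down, gripper open.
Joint ranges: [-2.77, 2.77], [-0.74, 2.19], [0, 2.66], [-1.06, 4.2], [0.31, 2.87], [-3.08, 3.08]. Speed limits (rad/s): [1.89, 1.89, 2.39, 3.14, 3.14, 3.14].

INTERFACE

Orientations are given as a unit quaternion [x, y, z, w].
In Python, from station import readout, vision, sign_off gives the robot as it stands. The module is installed in compiled form; this text tells all that it offers.
- The arm moves only by the shell command python3 -m jog 'ROWS' [FORCE]. ROWS is JSON, a list that holds one entry, the list of rows, each a list of 7 numbers: the closure in counts, from 0 (fully open) to 255 (shut), then the shift along the world's x, y, z in cm, then the turn, a rotation vector about the world's x, y, z in degrees. A call has exactly 5 rows; each row is the pose to reach, as a shift and turn from the pose commanded when the call began; what a row does not reach only later rows make up. A row lasts 1/8 s, in which the tool goes at most 62.5 mm and 10.7 degrees, less where a joint would pass 70% of its speed; a pose out of reach is approached as far as the arm can. A call with a gripper value outside its range is refused whole. The fingers move at their own pace and stop on an object; FORCE is the grip in N (left out, the last holds). Time passes only in rows, so rows that repeat a pose let the fingers close, or fill a call up. It gives the time, the measured TCP pose, the force and the opening at its end, in the units of the state.
- readout.sense(): the state, without advancing time (a new reading comes with each control period).
- vision.camera(name): name is "scene" or "top" or "wrist"; returns the picture (480x640x3 uint8, red, green, blue); there is no depth.
- vision.camera_params(name): a dict with "vertical_fov" (degrees; the focal length in pixels is half the picture's height over the tangent of half this angle, whatever the lens; pixels are square), "cx", "cy" (the principal point, pixels), "R" (3x3) and "t" (3): a world point X has camera coordinates R X + t; the wrist camera has in their place "mount" (4x4, takes a point from camera to tool coordinates, whose origin is the TCP and whose axes are the flange's). Camera axes: x right, y down, z forward; pixel columns grow to the right and rows downward; lengths in m; the calibration is good to about 2 mm. A picture is of the moment at which its call begins: read the wrist's pose just before it. camera_params takes no time and is no camera call.
- sign_off(): hands the job in, once; it reports no verdict.
The state is a dict: "time": time; "joint_pos": joint angles; "qd": joint speeds; "joint_torque": joint torques, N m; "ee_pos": TCP position; "orientation": TCP orientation; "wrist_force": force on the tool from outside, world axes, zero at the start; "moment": the same for the moment, N m; "gripper_width": finger opening in m.
Only numpy, scipy, OpenCV 4.12 (cv2) and the standard library are available. Lean on these libraries where they do the work, as an engineer would, in place of code of your own. Each camera call takes 0.05 s, during which the arm holds its last target. There are 200 camera calls.

## Working session

There is one attempt and no reset: what is moved stays moved. The work goes in short steps, Python scripts to look and compute and a shell command to move; the robot and the scene stay as the last step left them, time stands still between calls to the robot, and variables do not carry over. Pictures are saved under pics/ and viewed, on a budget of 10 in all, crops included, one or two more only if the job needs it, and the job is handed in when it is done.

```bash
mkdir -p pics
python3 - <<'E'
from station import readout, vision
import cv2, json
for n in ("top","scene"):
    im=vision.camera(n); cv2.imwrite(f"pics/{n}0.png",im[:,:,::-1])
    p=vision.camera_params(n); print(n,{k:(v if not hasattr(v,'tolist') else v.tolist()) for k,v in p.items()})
print(readout.sense())
E
```

```text
top {'vertical_fov': 43.24679715966415, 'cx': 316.365539581188, 'cy': 239.96232154096907, 'R': [[-0.011419425106993016, -0.9997793604453217, 0.017630290915623244], [-0.9894721952761011, 0.0087542971872072, -0.1444580806194353], [0.1442718666466854, -0.01909431088837162, -0.9893538476126624]], 't': [0.040498500603410106, 0.5882684813544676, 0.9438301083757874]}
scene {'vertical_fov': 50.07940364830361, 'cx': 312.8711586496499, 'cy': 245.3594630565654, 'R': [[0.6996747255882376, -0.7144465656833726, -0.0046241924980052], [-0.3437491442498889, -0.33095379739599357, -0.878809484368848], [0.6263320239301943, 0.6164703470341506, -0.47715040294135824]], 't': [-0.37524031722408513, 0.25971900805290843, 0.5943692761055248]}
{'time': 0.1, 'joint_pos': array([ 1.21972644e+00,  3.79365808e-01,  1.73471315e+00,  1.72868163e-05,
        1.02850873e+00, -3.32685725e-02]), 'qd': array([-0.00063292, -0.00090814, -0.00313032,  0.00032336,  0.00048239,
        0.00030123]), 'joint_torque': array([ 1.22110589e-03, -7.65040827e+01, -4.35297024e+01,  6.51397789e-02,
        3.98075616e-02, -5.22706443e-06]), 'ee_pos': array([0.21859401, 0.66462102, 0.21335165]), 'orientation': array([ 1.58237200e-01,  9.87401003e-01, -4.86946034e-04, -1.02285122e-04]), 'wrist_force': array([ 0.61347688, -0.34050852, -0.56484117]), 'moment': array([ 0.02359539, -0.02298068, -0.00821127]), 'gripper_width': 0.09134048010415745}
```

View pics/top0.png

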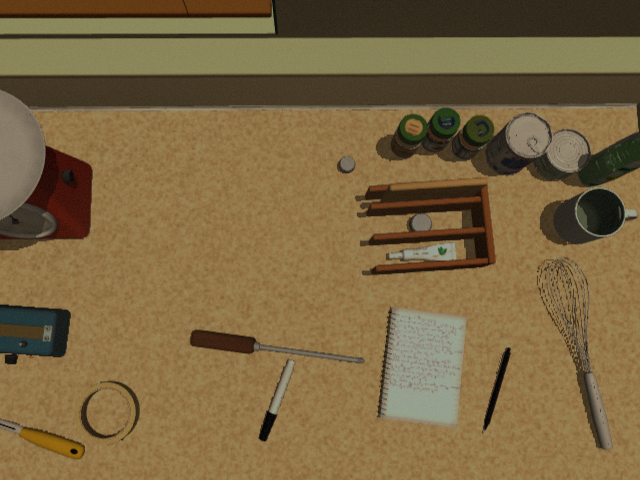

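View pics/scene0.png

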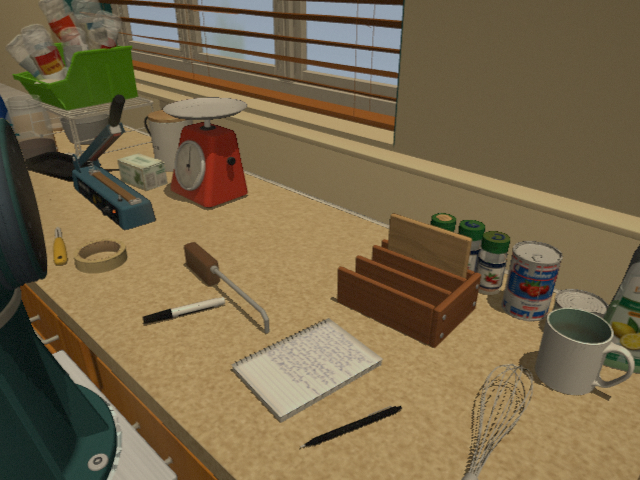

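The top view shows the rack opening to image left (world +y). There are two caps: one in the far gap at (421,223), and a smaller one loose on the worktop at (347,164). The one in the gap fits. The tube is in the near gap at (422,253). The hook handle is at about (222,342) and its tip at about (360,360). I'll confirm in an enlarged crop.

```bash
cat > h.py <<'E'
import numpy as np, cv2
from station import readout, vision
def ray(n,u,v):
    p=vision.camera_params(n);R=np.array(p['R']);t=np.array(p['t'])
    f=240/np.tan(np.radians(p['vertical_fov']/2))
    return -R.T@t, R.T@np.array([(u-p['cx'])/f,(v-p['cy'])/f,1])
def at(n,u,v,z):
    c,d=ray(n,u,v); return c+d*(z-c[2])/d[2]
def pix(n,X):
    p=vision.camera_params(n);f=240/np.tan(np.radians(p['vertical_fov']/2))
    c=np.array(p['R'])@np.array(X)+np.array(p['t']); return f*c[:2]/c[2]+[p['cx'],p['cy']]
E
python3 - <<'E'
import cv2
im=cv2.imread("pics/top0.png")
c=cv2.resize(im[150:370,185:505],None,fx=2.5,fy=2.5,interpolation=cv2.INTER_CUBIC)
cv2.imwrite("pics/crop1.png",c)
E
```

```text
(no output)
```

View pics/crop1.png

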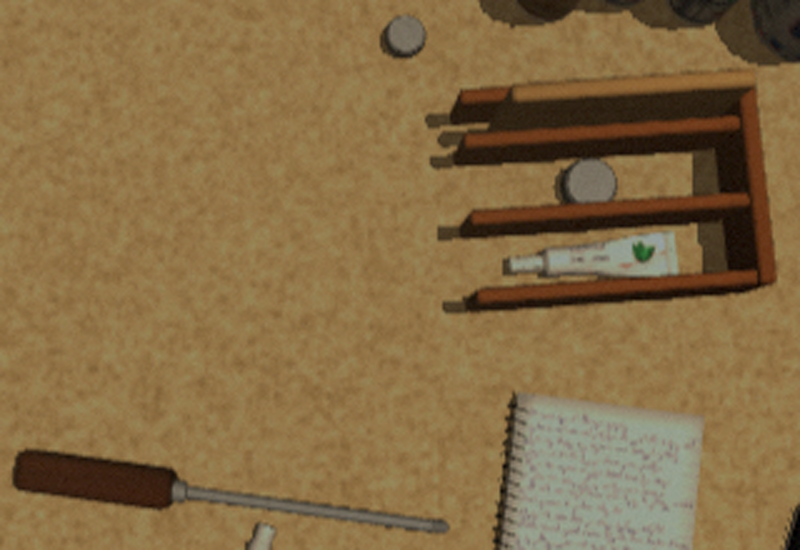

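Run:
```python
from h import *
np.set_printoptions(precision=4,suppress=True)
P=lambda cx,cy,z: at("top",185+cx/2.5,150+cy/2.5,z)
print("cam",ray("top",0,0)[0])
for n,a in dict(p1=(465,143,.07),p2=(473,219,.07),p3=(478,297,.07),p1far=(738,123,.07),p2far=(748,200,.07),p3far=(758,278,.07),cap=(591,182,.02),tube=(600,257,.02),cap2=(406,36,.02),
 hb=(16,469,.048),hf=(174,489,.048),tipend=(447,527,.04),rod0=(187,491,.04)).items(): print(n,P(*a))
```

```text
cam [0.4464 0.0534 1.018 ]
p1 [ 0.6367 -0.0529  0.07  ]
p2 [ 0.5876 -0.0567  0.07  ]
p3 [ 0.5379 -0.0586  0.07  ]
p1far [ 0.6485 -0.2289  0.07  ]
p2far [ 0.5983 -0.2327  0.07  ]
p3far [ 0.5482 -0.2365  0.07  ]
cap [ 0.6195 -0.1425  0.02  ]
tube [ 0.5687 -0.1467  0.02  ]
cap2 [ 0.7212 -0.0201  0.02  ]
hb [0.434  0.2335 0.048 ]
hf [0.4204 0.1339 0.048 ]
tipend [ 0.3943 -0.0387  0.04  ]
rod0 [0.4188 0.1264 0.04  ]
```

Panel spacing is 50 mm and handle length 100 mm, as specified. The crop confirms the larger cap in the +x gap, at rack (26, -88) mm, with the tube in the other gap. The rack is turned about +3.7° and the hook must turn about +12°. I'll approach the grasp 25 mm ahead of the handle centre, at about (0.4235, 0.159).

```bash
python3 -m jog '[[[0,0.5,-6,0,0,0,-10],[0,1,-12,0,0,0,-20],[0,2,-18,0,0,0,-30],[0,4,-24,0,0,0,-40],[0,6,-30,0,0,0,-50]]]' 40
python3 -m jog '[[[0,4,-5,-1,0,0,-10],[0,8,-10,-3,0,0,-20],[0,12,-16,-5,0,0,-30],[0,14.4,-20.6,-7,0,0,-30],[0,14.4,-20.6,-7,0,0,-30]]]'
```

```text
time: 0.72
ee_pos: [0.2783, 0.3645, 0.2138]
orientation: [0.563, 0.827, -0.0, 0.0]
wrist_force: [0.8, 0.1, 0.3]
gripper_width: 0.0911
time: 1.35
ee_pos: [0.4226, 0.1577, 0.1427]
orientation: [0.757, 0.653, -0.001, -0.0]
wrist_force: [-0.6, 0.5, 1.0]
gripper_width: 0.0914
```

Run:
```python
from h import *
print(readout.sense()['ee_pos'],readout.sense()['orientation'])
im=vision.camera("wrist"); cv2.imwrite("pics/w1.png",im[:,:,::-1])
print(vision.camera_params("wrist"))
```

```text
[0.42257745 0.15770615 0.14271332] [ 7.57054066e-01  6.53351418e-01 -9.74787877e-04 -3.39936259e-04]
{'vertical_fov': 59.454729373819916, 'cx': 322.7752391099698, 'cy': 243.67310024456256, 'mount': array([[-2.08357544e-04, -9.59397767e-01, -2.82056522e-01,
         8.11934755e-02],
       [ 9.99999826e-01, -3.55628729e-04,  4.70940720e-04,
         1.49589939e-04],
       [-5.52126877e-04, -2.82056374e-01,  9.59397674e-01,
        -1.70622965e-01],
       [ 0.00000000e+00,  0.00000000e+00,  0.00000000e+00,
         1.00000000e+00]])}
```

View pics/w1.png

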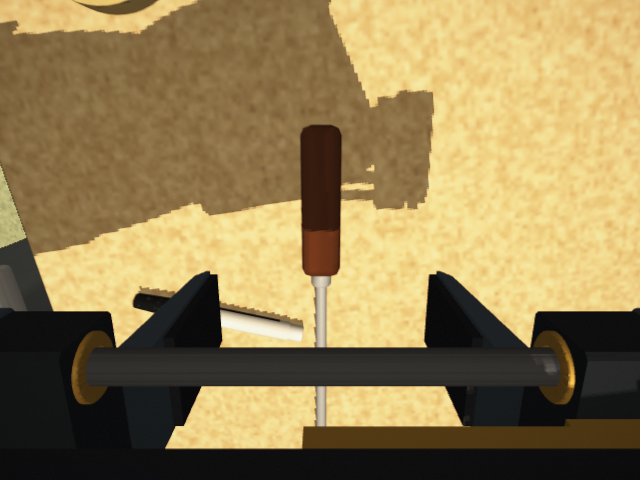

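The handle stands upright in the picture, (321,125) to (321,272), midway between the fingers. The marker's white end is near (300,332). I'll convert both.

```bash
cat >> h.py <<'E'
from scipy.spatial.transform import Rotation as Ro
def wat(u,v,z,s,raw=None):
    p=vision.camera_params("wrist");f=240/np.tan(np.radians(p['vertical_fov']/2));M=np.array(p['mount'])
    R=Ro.from_quat(s['orientation']).as_matrix()
    c=R@M[:3,3]+s['ee_pos']; d=R@M[:3,:3]@np.array([(u-p['cx'])/f,(v-p['cy'])/f,1])
    return c+d*(z-c[2])/d[2]
E
python3 - <<'E'
from h import *
np.set_printoptions(precision=4,suppress=True)
s=readout.sense(); R=Ro.from_quat(s['orientation']).as_matrix(); print(R)
for n,a in dict(back=(321,126,.048),front=(321,272,.048),rodstart=(321,285,.036),rod=(321,345,.036),mk=(302,335,.008),mk2=(135,299,.008)).items():
    X=wat(*a,s); print(n,X,"tool",R.T@(X-s['ee_pos']))
E
```

```text
[[ 0.1455  0.9894 -0.0016]
 [ 0.9894 -0.1455 -0.0006]
 [-0.0009 -0.0015 -1.    ]]
back [0.433  0.2352 0.048 ] tool [ 0.0778 -0.0008  0.0948]
front [0.4191 0.1418 0.048 ] tool [-0.0167 -0.0009  0.0949]
rodstart [0.417  0.1277 0.036 ] tool [-0.0309 -0.001   0.1069]
rod [0.41   0.0805 0.036 ] tool [-0.0787 -0.001   0.1069]
mk [0.3936 0.0758 0.008 ] tool [-0.0857 -0.0165  0.135 ]
mk2 [0.2683 0.1261 0.008 ] tool [-0.0541 -0.1478  0.1351]
```

Handle centre is 28 mm behind the TCP and 1 mm to the side. Orientation matches and the marker is clear of the fingers, so I'll descend and grasp.

```bash
python3 -m jog '[[[0,0,0,-4,0,0,0],[0,0,0,-8,0,0,0],[0,0,0,-11,0,0,0],[0,0,0,-13.4,0,0,0],[0,0,0,-13.4,0,0,0]]]'
python3 -m jog '[[[255,0,0,0,0,0,0],[255,0,0,0,0,0,0],[255,0,0,0,0,0,0],[255,0,0,0,0,0,0],[255,0,0,0,0,0,0]]]' 45
```

```text
time: 2.02
ee_pos: [0.421, 0.161, 0.0091]
orientation: [0.755, 0.655, -0.001, -0.001]
wrist_force: [0.4, 0.3, 0.8]
gripper_width: 0.0913
time: 2.65
ee_pos: [0.4224, 0.1603, 0.0101]
orientation: [0.756, 0.655, 0.0, 0.0]
wrist_force: [0.2, -0.1, -0.8]
gripper_width: 0.0438
```

```bash
python3 -m jog '[[[255,0,0,0,0,0,0],[255,0,0,0,0,0,0],[255,0,0,0,0,0,0],[255,0,0,0,0,0,0],[255,0,0,1,0,0,0]]]'
python3 -m jog '[[[255,0,0,3,0,0,3],[255,0,0,6,0,0,6],[255,0,0,9,0,0,9],[255,0,0,11,0,0,12],[255,0,0,11,0,0,12]]]'
python3 - <<'E'
from h import *
print(readout.sense())
for n in ("top","scene"): cv2.imwrite(f"pics/{n}1.png",vision.camera(n)[:,:,::-1])
a=cv2.imread("pics/top1.png")[150:370,185:505]; cv2.imwrite("pics/crop2.png",cv2.resize(a,None,fx=2.5,fy=2.5,interpolation=cv2.INTER_CUBIC))
E
```

```text
time: 3.28
ee_pos: [0.4217, 0.1602, 0.0198]
orientation: [0.756, 0.655, -0.001, -0.0]
wrist_force: [0.3, -0.8, -0.9]
gripper_width: 0.0257
time: 3.9
ee_pos: [0.4231, 0.1607, 0.1315]
orientation: [0.683, 0.73, 0.001, 0.001]
wrist_force: [-0.5, -0.9, -1.4]
gripper_width: 0.0257
{'time': 3.9, 'joint_pos': array([ 3.11419540e-01,  1.15650568e-01,  2.26262539e+00, -1.86259068e-07,
        7.60044629e-01,  2.45467849e-01]), 'qd': array([-0.00145699,  0.04266128,  0.02151325, -0.00229554, -0.02862736,
        0.02960185]), 'joint_torque': array([ 4.08700621e-02, -4.78608370e+01, -3.54498875e+01,  6.24520867e-02,
        5.44342529e-01, -5.94281964e-01]), 'ee_pos': array([0.42313217, 0.1606808 , 0.13149315]), 'orientation': array([0.68340818, 0.73003465, 0.00143023, 0.00079438]), 'wrist_force': array([-0.49686546, -0.94135101, -1.41165151]), 'moment': array([-0.06504181,  0.05732775, -0.00941957]), 'gripper_width': 0.025733065788350575}
```

View pics/scene1.png

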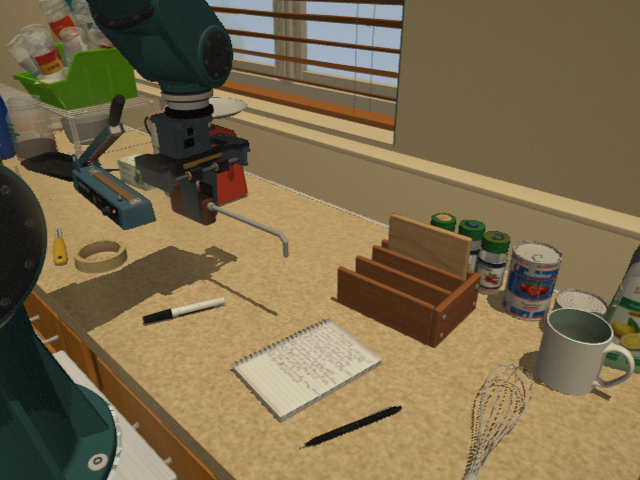

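View pics/crop2.png

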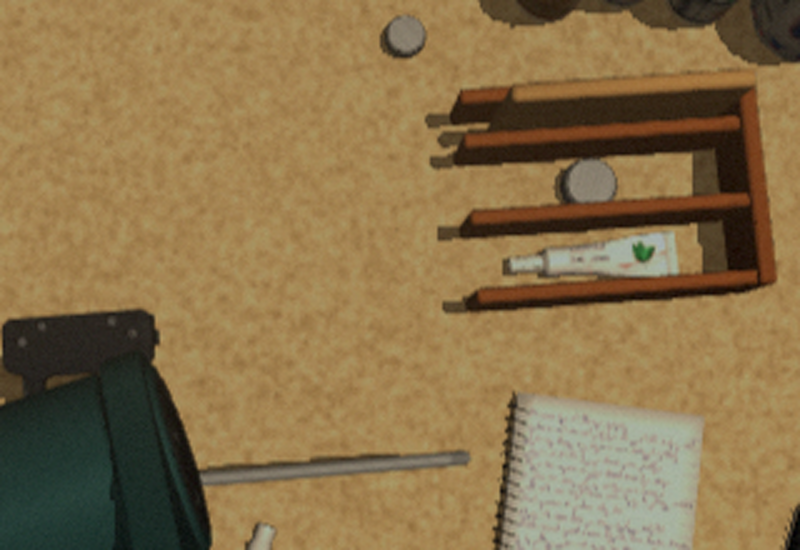

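The hook is held straight. The rod runs (210,477) to (468,457) in the crop, and the tip is at (286,256) in the scene picture.

Run:
```python
from h import *
np.set_printoptions(precision=4,suppress=True)
P=lambda cx,cy,z: at("top",185+cx/2.5,150+cy/2.5,z)
a=P(210,477,.161);b=P(468,457,.161);print(a,b,np.degrees(np.arctan2(*(b-a)[[1,0]])))
s=readout.sense(); R=Ro.from_quat(s['orientation']).as_matrix()
print("tool x",R[:,0],"to tip", b-s['ee_pos'])
# expected tip pixel in scene, level tool
h=-R[:,0]
for L in (.195,.199,.203):
  T=s['ee_pos']+h*L; T[2]=s['ee_pos'][2]-.009
  print(L,T,pix("scene",T),pix("scene",T+[0,0,.035]), pix("top",T+[0,0,.04]))
```

```text
[0.4298 0.1045 0.161 ] [ 0.4392 -0.04    0.161 ] -86.2919613414841
tool x [-0.0649  0.9979  0.    ] to tip [ 0.0171 -0.2003  0.0313]
0.195 [ 0.4347 -0.0343  0.1207] [282.1059 255.5398] [281.3318 235.2697] [368.2206 336.0917]
0.199 [ 0.4349 -0.0383  0.1207] [283.9995 256.3751] [283.2643 236.0627] [371.0596 335.8706]
0.203 [ 0.4352 -0.0423  0.1207] [285.9043 257.2154] [285.2084 236.8603] [373.8979 335.6497]
```

The tip height and heading (-86.3°, same as the rack) are right. I'll carry it over the gap behind the cap.

```bash
python3 -m jog '[[[255,4,-2,0,0,0,0],[255,8.5,-5,0,0,0,0],[255,13,-9,0,0,0,0],[255,17,-12.5,0,0,0,0],[255,18.2,-14.1,0,0,0,0]]]'
python3 -m jog '[[[255,0,0,-1,0,0,0],[255,0,0,-2,0,0,0],[255,0,0,-3,0,0,0],[255,0,0,-3.5,0,0,0],[255,0,0,-3.5,0,0,0]]]'
python3 - <<'E'
from h import *
np.set_printoptions(precision=4,suppress=True)
s=readout.sense(); R=Ro.from_quat(s['orientation']).as_matrix(); print(s['ee_pos'],R[:,0])
a=vision.camera("top")[150:300,300:500,::-1]; cv2.imwrite("pics/crop3.png",cv2.resize(a,None,fx=4,fy=4,interpolation=cv2.INTER_CUBIC))
E
```

```text
time: 4.62
ee_pos: [0.6054, 0.0175, 0.1284]
orientation: [0.684, 0.729, -0.0, -0.0]
wrist_force: [-1.0, 0.6, -1.3]
gripper_width: 0.0258
time: 5.25
ee_pos: [0.6039, 0.0197, 0.0946]
orientation: [0.683, 0.73, -0.0, -0.0]
wrist_force: [-0.0, -0.1, -1.6]
gripper_width: 0.0259
[0.6039 0.0197 0.0946] [-0.0665  0.9978  0.0001]
```

View pics/crop3.png

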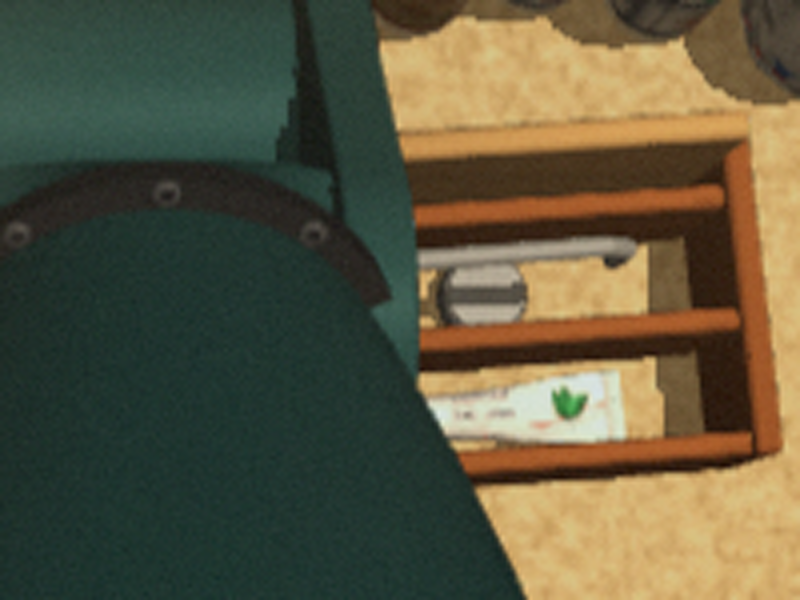

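The rod is above the far gap, its elbow end at crop (637,245) behind the cap at (483,293). I'll compute the offset.

Run:
```python
from h import *
np.set_printoptions(precision=4,suppress=True)
P=lambda cx,cy,z: at("top",300+cx/4,150+cy/4,z)
M=np.array([.5874,-.056]); yr=np.array([-.064,.998]); xr=np.array([.998,.064])
for n,a in dict(elbow=(637,245,.1236),rod=(430,257,.1246),tipbot=(617,263,.085),cap=(483,291,.02),panT=(600,201,.07),panB=(600,327,.07),back=(727,250,.07)).items():
    X=P(*a); d=X[:2]-M; print(n,X,"rack",d@xr,d@yr)
```

```text
elbow [ 0.6187 -0.1802  0.1236] rack 0.023295641037036723 -0.12594326159188787
rod [ 0.6145 -0.1015  0.1246] rack 0.024179475855477493 -0.047142057186014226
tipbot [ 0.619 -0.182  0.085] rack 0.023474912877286046 -0.12780780836944114
cap [ 0.6196 -0.1414  0.02  ] rack 0.02661840976660818 -0.08733088607500303
panT [ 0.6471 -0.1801  0.07  ] rack 0.05164463678630862 -0.12767110746324414
panB [ 0.5959 -0.1779  0.07  ] rack 0.000731232310764187 -0.12217832873864429
back [ 0.6267 -0.2303  0.07  ] rack 0.028076454337087567 -0.17644057180778766
```

Centred within 2 mm, with about 14 mm of clearance behind the cap. I'll shift 2 mm and lower to 3 mm above the resting height.

```bash
python3 -m jog '[[[255,0.2,0,-2,0,0,0],[255,0.2,0,-4,0,0,0],[255,0.2,0,-6,0,0,0],[255,0.2,0,-7.5,0,0,0],[255,0.2,0,-8.1,0,0,0]]]'
python3 -m jog '[[[255,0,0,0,0,0,0],[255,0,0.3,0,0,0,0],[255,0,0.6,0,0,0,0],[255,-0.1,1,0,0,0,0],[255,-0.1,1.4,0,0,0,0]]]'
```

```text
time: 5.92
ee_pos: [0.6057, 0.0194, 0.0125]
orientation: [0.683, 0.73, -0.001, -0.001]
wrist_force: [0.1, 0.6, -2.3]
gripper_width: 0.0256
time: 6.55
ee_pos: [0.6053, 0.0337, 0.0141]
orientation: [0.683, 0.73, 0.0, 0.0]
wrist_force: [0.5, -0.3, -2.2]
gripper_width: 0.0257
```

```bash
python3 -m jog '[[[255,-0.06,1,0,0,0,0],[255,-0.13,2,0,0,0,0],[255,-0.19,3,0,0,0,0],[255,-0.26,4,0,0,0,0],[255,-0.32,5,0,0,0,0]]]'
python3 -m jog '[[[255,-0.06,1,0,0,0,0],[255,-0.13,2,0,0,0,0],[255,-0.19,3,0,0,0,0],[255,-0.26,4,0,0,0,0],[255,-0.32,5,0,0,0,0]]]'
python3 - <<'E'
from h import *
cv2.imwrite("pics/scene2.png",vision.camera("scene")[:,:,::-1])
E
```

```text
time: 7.18
ee_pos: [0.602, 0.0841, 0.0139]
orientation: [0.683, 0.73, -0.0, -0.0]
wrist_force: [0.4, -0.4, -1.3]
gripper_width: 0.026
time: 7.8
ee_pos: [0.5988, 0.134, 0.0139]
orientation: [0.683, 0.73, 0.0, 0.0]
wrist_force: [0.6, -0.9, -1.7]
gripper_width: 0.0257
```

View pics/scene2.png

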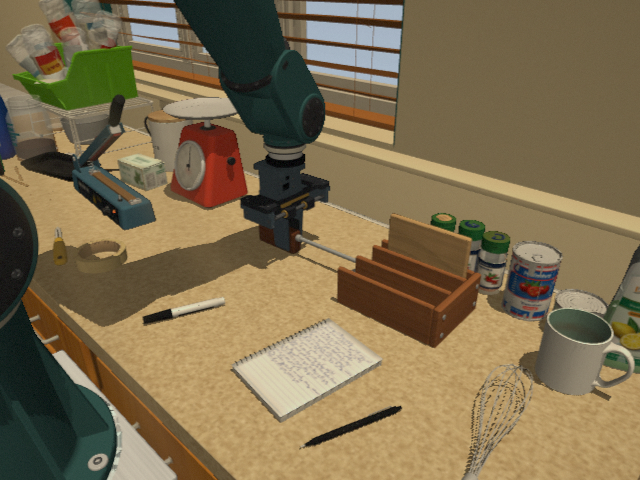

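The rod leads out of the far gap; the cap is hidden behind the panel. I'll drag a further 42 mm, then look.

```bash
python3 -m jog '[[[255,-0.06,1,0,0,0,0],[255,-0.13,2,0,0,0,0],[255,-0.19,3,0,0,0,0],[255,-0.26,3.9,0,0,0,0],[255,-0.27,4.2,0,0,0,0]]]'
python3 - <<'E'
from h import *
a=cv2.resize(vision.camera("scene")[170:350,240:480,::-1],None,fx=3.3,fy=3.3,interpolation=cv2.INTER_CUBIC); cv2.imwrite("pics/s3.png",a)
E
```

```text
time: 8.48
ee_pos: [0.5961, 0.176, 0.0139]
orientation: [0.683, 0.73, -0.0, -0.0]
wrist_force: [-1.1, 0.3, -1.2]
gripper_width: 0.0256
```

View pics/s3.png

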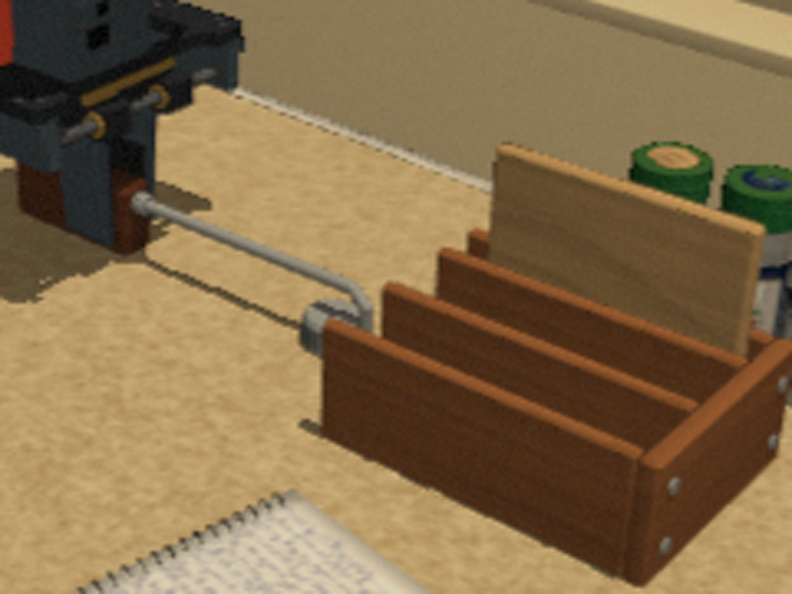

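The cap is out, just ahead of the hook's tip and past the open end. I'll lower 3.5 mm, release, then rise.

```bash
python3 -m jog '[[[255,0,0,-0.2,0,0,0],[255,0,0,-0.35,0,0,0],[255,0,0,-0.35,0,0,0],[200,0,0,-0.35,0,0,0],[150,0,0,-0.35,0,0,0]]]'
python3 -m jog '[[[0,0,0,0,0,0,0],[0,0,0,0,0,0,0],[0,0,0,0,0,0,0],[0,0,0,0,0,0,0],[0,0,0,0,0,0,0]]]'
python3 -m jog '[[[0,0,0,0,0,0,0],[0,0,0,0,0,0,0],[0,0,0,2,0,0,0],[0,0,0,5,0,0,0],[0,0,0,8,0,0,0]]]'
python3 -m jog '[[[0,0,4,4,0,0,0],[0,0,9,8,0,0,0],[0,-4,14,12,0,0,0],[0,-10,18,12,0,0,0],[0,-14,20,12,0,0,0]]]'
python3 - <<'E'
from h import *
a=cv2.resize(vision.camera("top")[130:310,180:500,::-1],None,fx=2.5,fy=2.5,interpolation=cv2.INTER_CUBIC); cv2.imwrite("pics/t4.png",a)
cv2.imwrite("pics/s4.png",vision.camera("scene")[:,:,::-1])
E
```

```text
time: 9.15
ee_pos: [0.5963, 0.1754, 0.0106]
orientation: [0.683, 0.73, 0.0, 0.0]
wrist_force: [0.5, 0.2, 0.6]
gripper_width: 0.0333
time: 9.78
ee_pos: [0.5961, 0.1754, 0.0104]
orientation: [0.683, 0.73, -0.0, -0.0]
wrist_force: [-0.4, 0.5, 0.8]
gripper_width: 0.0829
time: 10.4
ee_pos: [0.5964, 0.1754, 0.0926]
orientation: [0.683, 0.73, 0.0, 0.0]
wrist_force: [0.4, 0.2, -0.8]
gripper_width: 0.0911
time: 11.02
ee_pos: [0.4581, 0.375, 0.2126]
orientation: [0.683, 0.73, 0.001, 0.0]
wrist_force: [0.9, 0.9, -0.5]
gripper_width: 0.091
```

View pics/t4.png

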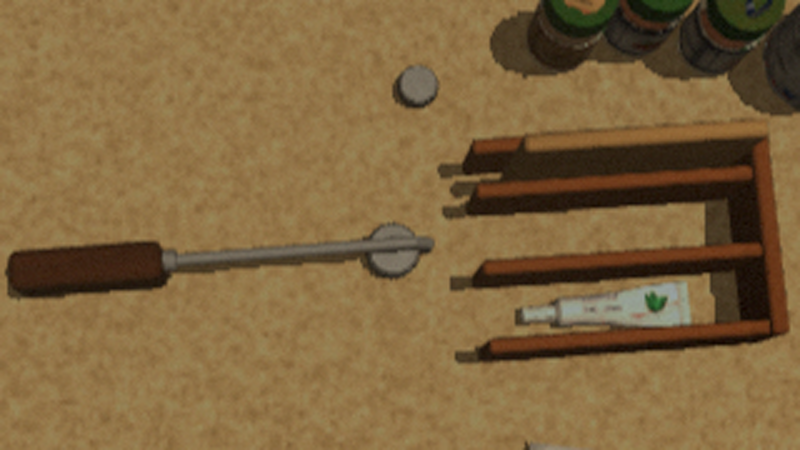

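The cap at (393,250) and the hook tip at (430,243) are both outside the rack. The tube is unmoved at (603,303). I'll check the numbers against the criteria and hand in.

Run:
```python
from h import *
from station import sign_off
P=lambda cx,cy,z: at("top",180+cx/2.5,130+cy/2.5,z)
M=np.array([.5874,-.056]); yr=np.array([-.064,.998]); xr=np.array([.998,.064])
r={n:(lambda d:(d@xr,d@yr))(P(*a)[:2]-M) for n,a in dict(cap=(393,250,.02),tip=(431,243,.04),tube=(605,304,.02)).items()}
print(r, P(605,304,.02))
if .025<r['cap'][1]<.14 and r['tip'][1]>.01: sign_off(); print("handed in")
```

```text
{'cap': (np.float64(0.024509277460042812), np.float64(0.053628166249236046)), 'tip': (np.float64(0.024164930753610165), np.float64(0.029671308366038394)), 'tube': (np.float64(-0.02210446489821421), np.float64(-0.08452037239148022))} [ 0.57075071 -0.14175744  0.02      ]
the job is handed in; nothing more can be done
handed in
```

I dragged the larger cap out of the far (+x) gap with the hook, put the hook down beside it, backed the gripper away and handed the job in. The robot's clock stood at about 11 s at the last move, well under the 42 s limit.

My last checks, all from the final top picture:

| Item | Result | Required |
|---|---|---|
| Cap beyond the open end | about 54 mm | 17 to 150 mm |
| Cap sideways from the rack's middle | about 25 mm | within 100 mm |
| Hook tip past the open end | about 30 mm | beyond 0 mm |
| Tube shift | about 5 mm, which is my pixel-reading error; it looks unmoved | under 30 mm |

- **Cap flatness:** it looks flat in the picture; I did not measure its height or tilt.
- **Hook at rest:** I judged it to be standing on the worktop because I released it at the grasp height. I did not measure its final height.
- **Forces:** the wrist readings I saw, all between moves, stayed under 3 N.
- **Failed or disagreeing checks:** none failed. The tip position worked out from the arm and from the camera disagreed by about 4 mm sideways. I corrected 2 mm before lowering the hook into the gap.

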